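Seat the turntable deck on the car work stand and rock-test it

ROBOT

A 6-joint arm with a two-finger parallel gripper is mounted at the origin on the work surface. World frame = base frame: x ahead of the robot, y to its left, z up, the work surface at z = 0. Lengths are in mm, angles in rad, forces in N, time in s.
With the tool pointing down it reaches from about 300 to 775 mm from the base axis. Payload 14.6 kg.
Tool frame: the origin (TCP) lies at the very end of the fingers, on their centre line; the grasp point (between the pads) lies 19 mm behind it; z points along the fingers, y is the line along which they close (so a half turn about z gives the same grasp; the last joint's range is limited). The gripper opens to 94 mm and grips with 3 to 60 N. Pads are 16 mm wide; open, the fingers measure 119 mm over their backs; the gripper's body (75 mm by 177 mm) begins 78 mm behind the grasp point.
Start: joints at [1.152, 0.3, 1.521, -0, 1.321, -0.067], TCP at [189.52, 516.305, 205.446] pointing down, gripper open.
Joint ranges: [-3.03, 3.03], [-0.79, 2.21], [0.23, 2.52], [-1.04, 4.18], [0, 3.07], [-2.55, 2.55]. Speed limits (rad/s): [2.22, 2.22, 2.57, 3.14, 3.14, 3.14].

INTERFACE

Orientations are given as [roll, pitch, yaw] about the fixed x, y, z axes, in that order (R = Rz(yaw) Ry(pitch) Rx(roll)).
In Python, from cell import manip, camera, get_calibration gives the robot as it stands.
- The arm moves only by the tool arm_command, never from a script. Its argument "targets" is a list of rows, each an object of numbers: "hand": the opening, from -1 (shut) to 1 (fully open), so that 0 is half open; "x", "y", "z": the shift along the tool's x, y, z in m; "yaw": the turn about the tool's z in rad. In form: [{"hand": .., "x": .., "y": .., "z": .., "yaw": ..}, ...]. A call has 1 to 10 rows; each row shifts and turns the commanded pose from where the row before left it, along the tool's axes as they then stand; what a row does not reach is not made up. A row lasts 1/10 s, in which the tool goes at most 50 mm and 8.59 degrees, less where a joint would pass 70% of its speed; a pose out of reach is approached as far as the arm can. A call is refused whole if a number of a shift passes 0.05 or a number of a turn 0.15, either way. A call with a gripper value outside its range is refused whole. The fingers move at their own pace and stop on an object; "newtons" is the grip in N (left out, the last holds). Time passes only in rows, so rows that do not move let the fingers close. It gives the time, the measured TCP pose, the force, the opening and the grip force at its end, in the units of the state.
- manip.read_state(): the state, without advancing time (a new reading comes with each control period).
- camera(name): name is "scene" or "top"; returns the picture (400x640x3 uint8, red, green, blue); there is no depth.
- get_calibration(name): a dict with "K" (3x3 intrinsics, pixels), "cam_to_world" (4x4, takes a point from camera to world coordinates). Camera axes: x right, y up, looking along -z (the intrinsics and any distortion apply to the point x, -y, -z); pixel columns grow to the right and rows downward; lengths in mm; the calibration is good to about 2 mm. A picture is of the moment at which its call begins. get_calibration takes no time and is no camera call.
- manip.sign_off(): hands the job in; it is judged then, once.
The state is a dict: "clock": time; "joints": joint angles; "qd": joint speeds; "effort": joint torques, N m; "eef_pos": TCP position; "eef_rot": TCP orientation; "wrist_force": force on the tool from outside, world axes, zero at the start; "moment": the same for the moment, N m; "finger_gap": finger opening in mm; "finger_force": force on a finger pad.
Only numpy, scipy, OpenCV 4.12 (cv2) and the standard library are available. Lean on these libraries where they do the work, as an engineer would, in place of code of your own. Each camera call takes 0.05 s, during which the arm holds its last target. There are 200 camera calls.

TASK

Put the pit-table car stand together: bring the round turntable deck from the stand's parking ledge over to the cup so that its tapered plug drops fully home, with the deck level. Once it is seated, tip the deck in its cup by at least 6 degrees (pressing down on its edge will do it) to check that the taper rocks free, then let go so that it settles back level and fully home. Leave the other things on the table where they are.

Things in the scene. Friction and masses are not known exactly. Their poses are not given: they have to be found in the camera images.
- stand: Bare-aluminium car work stand, bolted down. Origin: on the table under the axis of its round pedestal (foot 150 mm wide, collar at the top 96 mm wide, its top 90 mm above the table). In the collar is a conical cup, 84 mm wide at the rim, 52 mm wide 24 mm below it. A parking ledge runs from the collar along the stand's own +y. z is up.
- cup_seat (a point): On the cup axis, 66 mm above the table (24 mm below the rim): where the centre of the plug's flat nose lies when the deck is fully home. Axes as the stand's.
- ledge_end (a point): Middle of the parking ledge's open outer end, on its top face, 165 mm from the cup axis. The ledge is 80 mm wide, flush with the cup rim (90 mm above the table). Two lips along its sides, 6 mm high, 6 mm thick, inner faces 34 mm from its centre line, run from 80 to 165 mm from the cup axis. No bystander stands within 50 mm of stand or ledge.
- deck: Loose deck, 0.3 to 0.52 kg: black disc 130 mm wide, 12 mm thick; grey slick tapered plug below (52 mm wide at the nose, 100 mm at the disc, 36 mm tall). Origin: centre of the plug's flat nose, z up through the knob. Starts upright on the ledge, axis 98 to 125 mm from the cup axis. Slides easily; over the cup it tips and can hang on the far rim unless steadied. Yaw does not matter.
- deck_top (a point): Centre of the deck disc's top face, 48 mm above the nose; here stands a round knob 36 mm wide, 30 mm tall. When home, the disc's underside is 12 mm above rim and ledge. Pressed down 55 to 62 mm from its axis (about 4 to 14 N) it tips about the cup rim (42 mm from the axis) with no stop before 0.3 rad, and falls back level when released.
- spare_wheel: Bystander: spare car wheel lying flat, 88 mm in diameter, 34 mm thick, black tyre, white hub. Origin: centre of its underside.
- driver: Bystander: screwdriver with black handle, 190 mm long, lying flat along its own x. Origin: middle, on the table.
- buggy: Bystander: yellow and orange model racing car on four wheels, about 360 mm long (own x), 220 mm wide, 131 mm high. Origin: on the table under its middle.
- transmitter: Bystander: black pistol-grip radio transmitter standing on its foot, 120 x 100 mm, 160 mm high. Origin: under the centre of its foot.
Not all that is in view belongs to the job. What is shaped like the deck but blue or turquoise is not meant.

How it is judged:
By the outcome, as a careful person would: the job done as asked, in the order asked, and still so for the second after the job is handed in, with the robot touching nothing.
It also fails if it takes over 51 s, if anything falls off the work surface, if the arm or the gripper's body presses on something with over 40 N, if the wrist force passes 120 N, or if a joint passes its speed limit or range.

## Working session

There is one attempt and no reset: what is moved stays moved. The work goes in short steps, Python scripts to look and compute and a tool call to move; the robot and the scene stay as the last step left them, time stands still between calls to the robot, and variables do not carry over. Pictures are saved under pics/ and viewed, at most 10 in all, crops included, and the job is handed in when it is done.

Besides the shell and the picture viewer there is one more tool, called as name(argument=value, ...), one argument or row to a line, values as JSON. arm_command: Moves the arm, as the interface text tells. Its arguments: {"type":"object","properties":{"targets":{"type":"array"},"newtons":{"type":"number"}},"required":["targets"]}

```bash
mkdir -p pics; cat > h.py <<'E'
import numpy as np, cv2
from cell import manip, camera, get_calibration
def ray(n,u,v):
    c=get_calibration(n);K=np.array(c["K"]);T=np.array(c["cam_to_world"])
    d=np.linalg.inv(K)@[u,v,1.];d=T[:3,:3]@[d[0],-d[1],-d[2]];return T[:3,3],d
def onz(n,u,v,z):
    o,d=ray(n,u,v);return o+d*(z-o[2])/d[2]
def shot(n,f):
    a=camera(n);cv2.imwrite(f"pics/{f}.png",a[:,:,::-1]);np.save(f"pics/{f}.npy",a);return a
E
python3 - <<'E'
from h import *
for n in("scene","top"):
    shot(n,n+"0");c=get_calibration(n);print({k:np.round(v,3).tolist() for k,v in c.items() if k in("K","cam_to_world")},c.keys())
print(manip.read_state())
a=np.hstack
E
```

```text
{'K': [[519.316, 0.0, 320.515], [0.0, 519.316, 192.45], [0.0, 0.0, 1.0]], 'cam_to_world': [[-0.232, -0.828, 0.511, 1345.572], [0.973, -0.206, 0.108, 166.872], [0.016, 0.522, 0.853, 1488.539], [0.0, 0.0, 0.0, 1.0]]} dict_keys(['K', 'cam_to_world'])
{'K': [[372.634, 0.0, 319.36], [0.0, 372.634, 199.776], [0.0, 0.0, 1.0]], 'cam_to_world': [[-0.012, 0.992, -0.124, 380.118], [-0.999, -0.015, -0.029, -12.691], [-0.031, 0.124, 0.992, 1194.342], [0.0, 0.0, 0.0, 1.0]]} dict_keys(['K', 'cam_to_world'])
{'clock': 0.1, 'joints': array([ 1.15243786e+00,  3.00426257e-01,  1.52147240e+00, -1.47520422e-05,
        1.32071369e+00, -6.65854939e-02]), 'qd': array([-0.00048212, -0.00049282, -0.00352232, -0.00060837,  0.00070448,
       -0.00056799]), 'effort': array([ 1.11039622e-03, -5.32645833e+01, -3.53288198e+01,  7.09676463e-02,
        2.34395906e-02, -7.46729347e-05]), 'eef_pos': array([189.41855697, 516.1181028 , 204.9569068 ]), 'eef_rot': array([-3.14057427e+00, -5.35889730e-05,  2.78982331e+00]), 'wrist_force': array([-0.37140531, -0.61625838, -0.04964914]), 'moment': array([-0.03541243,  0.00814148,  0.02852313]), 'finger_force': 0.0, 'finger_gap': 93.98811053871849}
```

View pics/scene0.png

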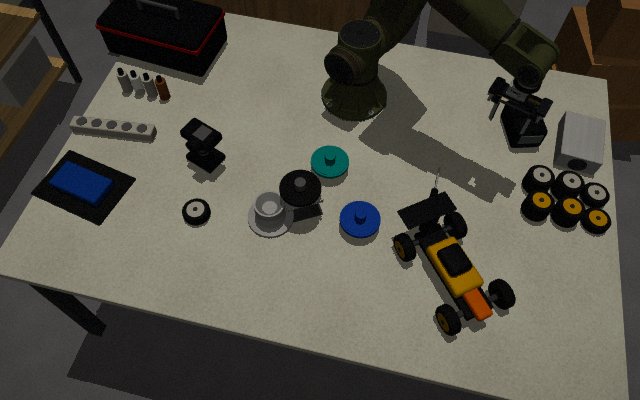

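View pics/top0.png

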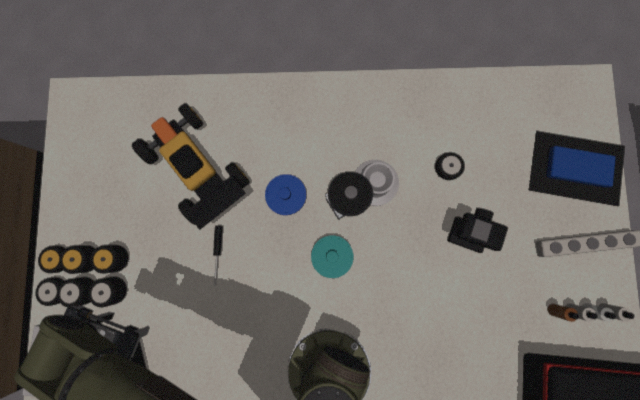

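The scene view shows the black deck at about (300,187) with the cup at (268,208). In the top view the deck is at (350,193) and the cup at (379,180). The blue and turquoise decoys are beside them.

```bash
python3 - <<'E'
from h import *
s=np.load("pics/scene0.npy")[150:250,230:340];t=np.load("pics/top0.npy")[140:240,310:420]
m=np.vstack([cv2.resize(i,None,fx=3.5,fy=3,interpolation=3) for i in(s,t)]) if 0 else np.hstack([cv2.resize(i,(396,360),interpolation=2) for i in(s,t)])
cv2.imwrite("pics/crop.png",cv2.convertScaleAbs(m,alpha=1.6)[:,:,::-1])
for n,(r0,r1,c0,c1) in {"scene":(160,215,270,330),"top":(160,225,320,375)}.items():
    a=np.load(f"pics/{n}0.npy")[r0:r1,c0:c1]
    mask=(a.max(2)<50).astype(np.uint8)
    mask=cv2.morphologyEx(mask,cv2.MORPH_OPEN,np.ones((9,9)))
    cs,_=cv2.findContours(mask,0,1)
    c=max(cs,key=cv2.contourArea);e=cv2.fitEllipse(cv2.convexHull(c));print(n,e,e[0][0]+c0,e[0][1]+r0)
    print(" z138",onz(n,e[0][0]+c0,e[0][1]+r0,134).round(1))
E
```

```text
scene ((32.59318923950195, 33.490684509277344), (42.615577697753906, 53.34763717651367), 149.364013671875) 302.59318923950195 193.49068450927734
 z138 [551.2 -56.4 134. ]
top ((29.8223934173584, 33.42527770996094), (43.289310455322266, 44.241432189941406), 77.56634521484375) 349.8223934173584 193.42527770996094
 z138 [530.1 -69.  134. ]
```

View pics/crop.png

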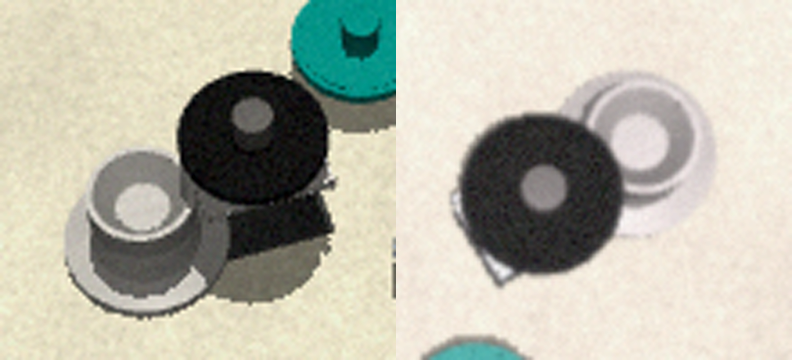

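The crop (3.6× scale) shows the knob top at scene (300,182) and top (351,192). The cup rim is at scene (269,204) and top (378,178), and the ledge points toward the lower left in the top view.

```bash
python3 - <<'E'
from h import *
def tri(p,q):
    o1,d1=ray("scene",*p);o2,d2=ray("top",*q);t=np.linalg.lstsq(np.c_[d1,-d2],o2-o1,rcond=None)[0]
    a=o1+d1*t[0];b=o2+d2*t[1];return ((a+b)/2).round(1),(a-b).round(1)
def cen(n,r0,r1,c0,c1,f):
    a=np.load(f"pics/{n}0.npy")[r0:r1,c0:c1];m=f(a.max(2)).astype(np.uint8)
    k,l,s,c=cv2.connectedComponentsWithStats(m);i=1+s[1:,4].argmax()
    return c[i]+[c0,r0],s[i]
for nm,w,v in (("knob",[(172,190,290,311),(183,202,342,360)],None),("floor",[(196,218,255,284),(168,192,365,392)],None)):
    r=[]
    for n,b in zip(("scene","top"),w):
        a=np.load(f"pics/{n}0.npy")[b[0]:b[1],b[2]:b[3]].max(2).astype(np.uint8)
        th,_=cv2.threshold(a,0,255,cv2.THRESH_OTSU)
        if nm=="knob": th=70
        c,s=cen(n,*b,lambda x:x>th);r.append(c);print(nm,n,th,c.round(2),s)
    print(tri(*r),[onz(n,*c,168 if nm=="knob" else 66).round(1) for n,c in zip(("scene","top"),r)])
print("rim hand",tri((269.2,204.2),(378,177.8)),onz("scene",269.2,204.2,90),onz("top",378,177.8,90))
print("disc hand",onz("scene",300.3,188.3,138),onz("top",350.3,193.6,138))
a=np.load("pics/top0.npy").max(2);print(a[165:195:2,362:396:2])
E
```

```text
Traceback (most recent call last):
ValueError: attempt to get argmax of an empty sequence
```

```bash
python3 - <<'E'
from h import *
def tri(p,q):
    o1,d1=ray("scene",*p);o2,d2=ray("top",*q);t=np.linalg.lstsq(np.c_[d1,-d2],o2-o1,rcond=None)[0]
    a=o1+d1*t[0];b=o2+d2*t[1];return ((a+b)/2).round(1),(a-b).round(1)
for nm,w in (("knob",[(172,190,290,311),(183,202,342,360)]),("floor",[(196,218,260,281),(170,190,368,388)])):
    r=[]
    for n,b in zip(("scene","top"),w):
        a=cv2.GaussianBlur(np.load(f"pics/{n}0.npy")[b[0]:b[1],b[2]:b[3]].max(2),(3,3),0)
        th,m=cv2.threshold(a,0,255,cv2.THRESH_OTSU)
        k,l,s,c=cv2.connectedComponentsWithStats(m)
        h,w_=a.shape;i=l[h//2-1:h//2+2,w_//2-1:w_//2+2].max()
        r.append(c[i]+[b[2],b[0]]);print(nm,n,th,r[-1].round(2),s[i])
    print(tri(*r),[onz(n,*c,168 if nm=="knob" else 66).round(1) for n,c in zip(("scene","top"),r)])
print("rim hand",tri((269.2,204.2),(378,177.8)),onz("scene",269.2,204.2,90),onz("top",378,177.8,90))
print("disc hand",onz("scene",300.3,188.3,138),onz("top",350.3,193.6,138))
E
```

```text
knob scene 35.0 [299.68 181.6 ] [ 4  5 12 10 91]
knob top 56.0 [350.56 191.93] [  3   3  12  13 128]
(array([530.1, -70. , 164.1]), array([ 0.2, -1. ,  0.1])) [array([532.6, -69.8, 168. ]), array([529.5, -69.3, 168. ])]
floor scene 101.0 [269.45 208.48] [  0   5  21  16 207]
floor top 114.0 [377.24 178.43] [  2   0  16  17 211]
(array([ 586. , -157.5,   58.4]), array([-0.2,  1.5, -0.2])) [array([ 589.9, -155. ,   66. ]), array([ 584.7, -157.3,   66. ])]
rim hand (array([ 583.7, -157.1,   81.7]), array([-0.1,  1. , -0.2])) [ 588.16568953 -154.66778166   90.        ] [ 582.25379738 -156.55828641   90.        ]
disc hand [537.18964788 -67.24080697 138.        ] [529.02146477 -70.11665051 138.        ]
```

arm_command(
  targets=[
    {"hand": 1,"x": -0.026,"y": -0.0216,"z": 0},
    {"hand": 1,"x": -0.026,"y": -0.0216,"z": 0},
    {"hand": 1,"x": -0.026,"y": -0.0216,"z": 0},
    {"hand": 1,"x": -0.026,"y": -0.0216,"z": 0},
    {"hand": 1,"x": -0.026,"y": -0.0216,"z": 0},
    {"hand": 1,"x": -0.026,"y": -0.0216,"z": 0},
    {"hand": 1,"x": -0.026,"y": -0.0216,"z": 0},
    {"hand": 1,"x": -0.026,"y": -0.0216,"z": 0},
    {"hand": 1,"x": -0.026,"y": -0.0216,"z": 0},
    {"hand": 1,"x": -0.026,"y": -0.0216,"z": 0},
  ],
)

```text
schema error: expected keys hand, x, y, z, yaw
```

arm_command(
  targets=[
    {"hand": 1,"x": -0.026,"y": -0.0216,"z": 0},
    {"hand": 1,"x": -0.026,"y": -0.0216,"z": 0},
    {"hand": 1,"x": -0.026,"y": -0.0216,"z": 0},
    {"hand": 1,"x": -0.026,"y": -0.0216,"z": 0},
    {"hand": 1,"x": -0.026,"y": -0.0216,"z": 0},
    {"hand": 1,"x": -0.026,"y": -0.0216,"z": 0},
    {"hand": 1,"x": -0.026,"y": -0.0216,"z": 0},
    {"hand": 1,"x": -0.026,"y": -0.0216,"z": 0},
    {"hand": 1,"x": -0.026,"y": -0.0216,"z": 0},
    {"hand": 1,"x": 0,"y": 0,"z": 0},
  ],
)

```text
schema error: expected keys hand, x, y, z, yaw
```

arm_command(
  targets=[
    {"hand": 1,"x": -0.026,"y": -0.0216,"z": 0,"yaw": 0},
    {"hand": 1,"x": -0.026,"y": -0.0216,"z": 0,"yaw": 0},
    {"hand": 1,"x": -0.026,"y": -0.0216,"z": 0,"yaw": 0},
    {"hand": 1,"x": -0.026,"y": -0.0216,"z": 0,"yaw": 0},
    {"hand": 1,"x": -0.026,"y": -0.0216,"z": 0,"yaw": 0},
    {"hand": 1,"x": -0.026,"y": -0.0216,"z": 0,"yaw": 0},
    {"hand": 1,"x": -0.026,"y": -0.0216,"z": 0,"yaw": 0},
    {"hand": 1,"x": -0.026,"y": -0.0216,"z": 0,"yaw": 0},
    {"hand": 1,"x": -0.026,"y": -0.0216,"z": 0,"yaw": 0},
    {"hand": 1,"x": -0.026,"y": -0.0216,"z": 0,"yaw": 0},
  ],
)

```text
clock: 1.1
eef_pos: [359.5, 222.6, 205.3]
eef_rot: [-3.141, -0.0, 2.79]
wrist_force: [1.3, -0.8, 0.3]
finger_gap: 93.9
finger_force: 0.0
```

arm_command(
  targets=[
    {"hand": 1,"x": -0.026,"y": -0.0216,"z": 0,"yaw": 0},
    {"hand": 1,"x": -0.026,"y": -0.0216,"z": 0,"yaw": 0},
    {"hand": 1,"x": -0.026,"y": -0.0216,"z": 0,"yaw": 0},
    {"hand": 1,"x": -0.026,"y": -0.0216,"z": 0,"yaw": 0},
    {"hand": 1,"x": -0.026,"y": -0.0216,"z": 0,"yaw": 0},
    {"hand": 1,"x": -0.026,"y": -0.0216,"z": 0,"yaw": 0},
    {"hand": 1,"x": -0.026,"y": -0.0216,"z": 0,"yaw": 0},
    {"hand": 1,"x": -0.026,"y": -0.0216,"z": 0,"yaw": 0},
    {"hand": 1,"x": -0.026,"y": -0.0216,"z": 0,"yaw": 0},
    {"hand": 1,"x": 0,"y": 0,"z": 0,"yaw": 0},
  ],
)

```text
clock: 2.1
eef_pos: [512.7, -41.9, 204.7]
eef_rot: [-3.141, -0.001, 2.787]
wrist_force: [-0.2, -0.9, 0.3]
finger_gap: 93.8
finger_force: 0.0
```

arm_command(
  targets=[
    {"hand": 1,"x": -0.0268,"y": -0.0195,"z": 0,"yaw": 0},
    {"hand": 1,"x": 0,"y": 0,"z": 0,"yaw": 0},
    {"hand": 1,"x": 0,"y": 0,"z": 0.016,"yaw": 0},
    {"hand": 1,"x": 0,"y": 0,"z": 0.016,"yaw": 0},
    {"hand": 1,"x": 0,"y": 0,"z": 0.015,"yaw": 0},
    {"hand": 1,"x": 0,"y": 0,"z": 0.01,"yaw": 0},
    {"hand": 1,"x": 0,"y": 0,"z": 0.004,"yaw": 0},
    {"hand": 1,"x": 0,"y": 0,"z": 0,"yaw": 0},
  ],
)

```text
clock: 2.9
eef_pos: [530.1, -66.3, 144.3]
eef_rot: [-3.142, -0.001, 2.79]
wrist_force: [-0.1, 0.2, -0.7]
finger_gap: 94.1
finger_force: 0.0
```

```bash
python3 - <<'E'
from h import *
m=[]
for n,(r,c) in {"scene":(130,230),"top":(140,310)}.items():
    a=shot(n,n+"1");m.append(cv2.resize(a[r:r+120,c:c+120],(396,396),interpolation=2))
cv2.imwrite("pics/c1.png",cv2.convertScaleAbs(np.hstack(m),alpha=1.6)[:,:,::-1])
E
```

```text
(no output)
```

View pics/c1.png

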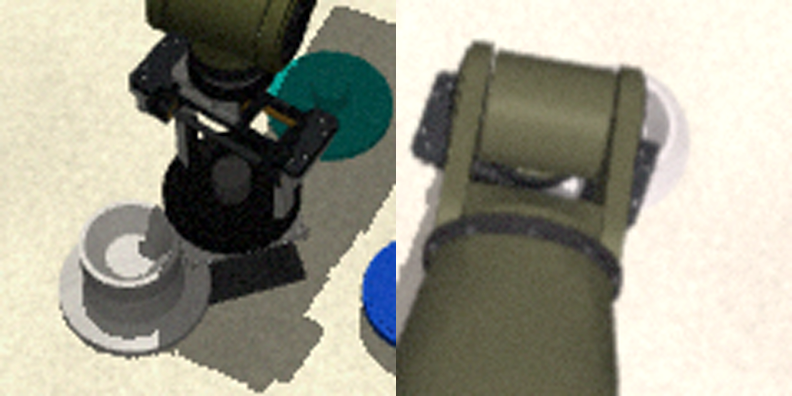

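The fingers straddle the knob, which is at about (232,180) in the left-hand crop. I'll make a small correction, then grip and lift.

arm_command(
  newtons=30,
  targets=[
    {"hand": 1,"x": -0.002,"y": -0.0025,"z": 0.0015,"yaw": 0},
    {"hand": -1,"x": 0,"y": 0,"z": 0,"yaw": 0},
    {"hand": -1,"x": 0,"y": 0,"z": 0,"yaw": 0},
    {"hand": -1,"x": 0,"y": 0,"z": 0,"yaw": 0},
    {"hand": -1,"x": 0,"y": 0,"z": 0,"yaw": 0},
    {"hand": -1,"x": 0,"y": 0,"z": 0,"yaw": 0},
    {"hand": -1,"x": 0,"y": 0,"z": 0,"yaw": 0},
    {"hand": -1,"x": 0,"y": 0,"z": 0,"yaw": 0},
  ],
)

```text
clock: 3.8
eef_pos: [531.3, -69.8, 142.9]
eef_rot: [-3.142, -0.0, 2.79]
wrist_force: [-0.2, 0.7, -0.3]
finger_gap: 41.4
finger_force: 0.0
```

arm_command(
  newtons=30,
  targets=[
    {"hand": -1,"x": 0,"y": 0,"z": 0,"yaw": 0},
    {"hand": -1,"x": 0,"y": 0,"z": 0,"yaw": 0},
    {"hand": -1,"x": 0,"y": 0,"z": 0,"yaw": 0},
    {"hand": -1,"x": 0,"y": 0,"z": 0,"yaw": 0},
  ],
)

```text
clock: 4.2
eef_pos: [531.3, -69.8, 143.0]
eef_rot: [-3.142, 0.0, 2.79]
wrist_force: [0.4, -0.3, -0.1]
finger_gap: 35.3
finger_force: 30.0
```

arm_command(
  targets=[
    {"hand": -1,"x": 0,"y": 0,"z": -0.01,"yaw": 0},
    {"hand": -1,"x": 0,"y": 0,"z": -0.01,"yaw": 0},
    {"hand": -1,"x": 0,"y": 0,"z": -0.01,"yaw": 0},
    {"hand": -1,"x": -0.0135,"y": -0.0104,"z": 0,"yaw": 0},
    {"hand": -1,"x": -0.0135,"y": -0.0104,"z": 0,"yaw": 0},
    {"hand": -1,"x": -0.0135,"y": -0.0104,"z": 0,"yaw": 0},
    {"hand": -1,"x": -0.0135,"y": -0.0104,"z": 0,"yaw": 0},
    {"hand": -1,"x": -0.0135,"y": -0.0104,"z": 0,"yaw": 0},
    {"hand": -1,"x": -0.0135,"y": -0.0104,"z": 0,"yaw": 0},
    {"hand": -1,"x": 0,"y": 0,"z": 0,"yaw": 0},
  ],
)

```text
clock: 5.2
eef_pos: [586.4, -157.7, 173.3]
eef_rot: [-3.141, 0.001, 2.789]
wrist_force: [0.5, 0.1, -3.6]
finger_gap: 35.7
finger_force: 30.0
```

```bash
python3 - <<'E'
from h import *
s=manip.read_state();print(s["eef_pos"],s["wrist_force"],s["finger_gap"])
a=shot("scene","scene2")
cv2.imwrite("pics/c2.png",cv2.convertScaleAbs(cv2.resize(a[130:260,210:340],(520,520),interpolation=2),alpha=1.6)[:,:,::-1])
E
```

```text
[ 586.36313927 -157.65076092  173.3281924 ] [ 0.53881995  0.14796829 -3.6080724 ] 35.701511679299486
```

View pics/c2.png

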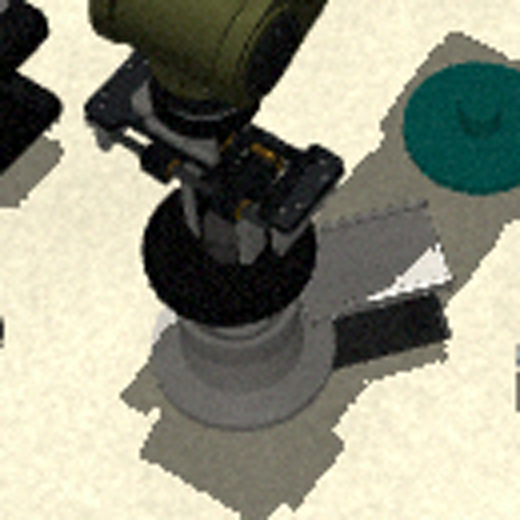

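The deck is held level above the cup, with the disc at about (230,245) in the crop. Now I'll lower it.

arm_command(
  targets=[
    {"hand": -1,"x": 0,"y": 0,"z": 0.01,"yaw": 0},
    {"hand": -1,"x": 0,"y": 0,"z": 0.01,"yaw": 0},
    {"hand": -1,"x": 0,"y": 0,"z": 0.01,"yaw": 0},
    {"hand": -1,"x": 0,"y": 0,"z": 0.01,"yaw": 0},
    {"hand": -1,"x": 0,"y": 0,"z": 0.006,"yaw": 0},
    {"hand": -1,"x": 0,"y": 0,"z": 0.003,"yaw": 0},
    {"hand": -1,"x": 0,"y": 0,"z": 0,"yaw": 0},
  ],
)

```text
clock: 5.95
eef_pos: [585.8, -156.3, 123.7]
eef_rot: [-3.141, -0.0, 2.79]
wrist_force: [0.5, -0.1, -4.1]
finger_gap: 35.5
finger_force: 30.0
```

arm_command(
  targets=[
    {"hand": -1,"x": 0,"y": 0,"z": 0.001,"yaw": 0},
    {"hand": -1,"x": 0,"y": 0,"z": 0.001,"yaw": 0},
    {"hand": -1,"x": 0,"y": 0,"z": 0.0005,"yaw": 0},
    {"hand": -1,"x": 0,"y": 0,"z": 0,"yaw": 0},
  ],
)

```text
clock: 6.35
eef_pos: [585.6, -157.0, 122.3]
eef_rot: [-3.14, 0.001, 2.79]
wrist_force: [-5.7, -5.4, 2.3]
finger_gap: 35.5
finger_force: 30.0
```

arm_command(
  targets=[
    {"hand": -1,"x": 0.001,"y": -0.002,"z": 0,"yaw": 0},
    {"hand": -1,"x": 0,"y": 0,"z": 0.001,"yaw": 0},
    {"hand": -1,"x": 0,"y": 0,"z": 0.0005,"yaw": 0},
    {"hand": -1,"x": 0,"y": 0,"z": 0,"yaw": 0},
  ],
)

```text
clock: 6.75
eef_pos: [584.2, -158.0, 120.0]
eef_rot: [-3.141, 0.0, 2.79]
wrist_force: [-2.0, -3.5, -0.8]
finger_gap: 35.9
finger_force: 30.0
```

arm_command(
  targets=[
    {"hand": -1,"x": 0,"y": -0.001,"z": 0,"yaw": 0},
    {"hand": -1,"x": 0,"y": 0,"z": 0.001,"yaw": 0},
    {"hand": -1,"x": 0,"y": 0,"z": 0,"yaw": 0},
  ],
)

```text
clock: 7.05
eef_pos: [583.9, -158.5, 119.2]
eef_rot: [3.141, 0.0, 2.79]
wrist_force: [-3.6, 1.3, 1.8]
finger_gap: 35.5
finger_force: 30.0
```

arm_command(
  targets=[
    {"hand": 1,"x": 0,"y": 0,"z": 0,"yaw": 0},
    {"hand": 1,"x": 0,"y": 0,"z": 0,"yaw": 0},
    {"hand": 1,"x": 0,"y": 0,"z": 0,"yaw": 0},
    {"hand": 1,"x": 0,"y": 0,"z": 0,"yaw": 0},
    {"hand": 1,"x": 0,"y": 0,"z": -0.02,"yaw": 0},
    {"hand": 1,"x": 0,"y": 0,"z": -0.03,"yaw": 0},
    {"hand": -1,"x": 0,"y": 0,"z": -0.03,"yaw": 0},
    {"hand": -1,"x": -0.03,"y": 0,"z": 0,"yaw": 0},
    {"hand": -1,"x": -0.035,"y": 0,"z": 0,"yaw": 0},
    {"hand": -1,"x": 0,"y": 0,"z": 0,"yaw": 0},
  ],
)

```text
clock: 8.05
eef_pos: [646.7, -182.0, 197.4]
eef_rot: [-3.142, -0.001, 2.79]
wrist_force: [-1.7, 1.0, -0.6]
finger_gap: 54.7
finger_force: 0.0
```

```bash
python3 - <<'E'
from h import *
a=shot("scene","scene3")
cv2.imwrite("pics/c3.png",cv2.convertScaleAbs(cv2.resize(a[130:260,210:340],(520,520),interpolation=2),alpha=1.6)[:,:,::-1])
E
```

```text
(no output)
```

View pics/c3.png

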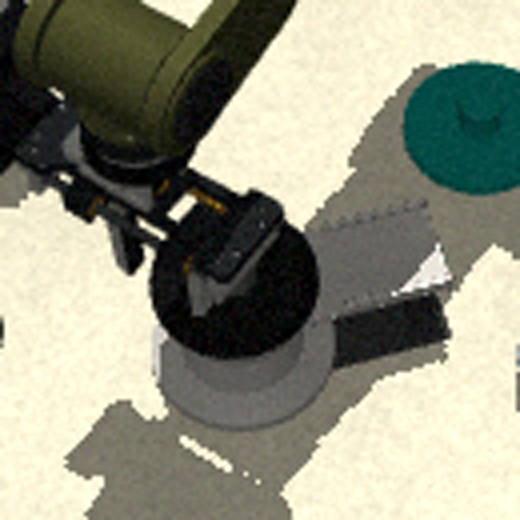

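The disc is at about (235,283) in the crop. It looks level and home over the pedestal, and the gripper is now above its far edge. Next I'll close the fingers and lower them to the rim.

arm_command(
  targets=[
    {"hand": -1,"x": 0.0015,"y": 0,"z": 0.01,"yaw": 0},
    {"hand": -1,"x": 0,"y": 0,"z": 0.01,"yaw": 0},
    {"hand": -1,"x": 0,"y": 0,"z": 0.01,"yaw": 0},
    {"hand": -1,"x": 0,"y": 0,"z": 0.01,"yaw": 0},
    {"hand": -1,"x": 0,"y": 0,"z": 0,"yaw": 0},
    {"hand": -1,"x": 0,"y": 0,"z": 0.01,"yaw": 0},
    {"hand": -1,"x": 0,"y": 0,"z": 0.01,"yaw": 0},
    {"hand": -1,"x": 0,"y": 0,"z": 0.01,"yaw": 0},
    {"hand": -1,"x": 0,"y": 0,"z": 0.008,"yaw": 0},
    {"hand": -1,"x": 0,"y": 0,"z": 0,"yaw": 0},
  ],
)

```text
clock: 9.1
eef_pos: [643.0, -180.4, 119.3]
eef_rot: [-3.142, -0.002, 2.79]
wrist_force: [0.0, 0.3, -0.3]
finger_gap: 0.4
finger_force: 0.0
```

arm_command(
  targets=[
    {"hand": -1,"x": -0.0025,"y": 0,"z": 0,"yaw": 0},
    {"hand": -1,"x": 0,"y": 0,"z": 0.002,"yaw": 0},
    {"hand": -1,"x": 0,"y": 0,"z": 0.002,"yaw": 0},
    {"hand": -1,"x": 0,"y": 0,"z": 0.001,"yaw": 0},
    {"hand": -1,"x": 0,"y": 0,"z": 0,"yaw": 0},
  ],
)

```text
clock: 9.6
eef_pos: [645.8, -181.4, 115.8]
eef_rot: [-3.142, -0.0, 2.79]
wrist_force: [0.2, -0.8, -0.6]
finger_gap: 0.4
finger_force: 0.0
```

arm_command(
  targets=[
    {"hand": -1,"x": 0,"y": 0,"z": 0.001,"yaw": 0},
    {"hand": -1,"x": 0,"y": 0,"z": 0.001,"yaw": 0},
    {"hand": -1,"x": 0,"y": 0,"z": 0,"yaw": 0},
  ],
)

```text
clock: 9.9
eef_pos: [645.9, -181.5, 114.1]
eef_rot: [3.142, 0.0, 2.79]
wrist_force: [-0.6, -0.1, -0.2]
finger_gap: 0.3
finger_force: 0.4
```

arm_command(
  targets=[
    {"hand": -1,"x": 0,"y": 0,"z": 0.001,"yaw": 0},
    {"hand": -1,"x": 0,"y": 0,"z": 0.001,"yaw": 0},
    {"hand": -1,"x": 0,"y": 0,"z": 0,"yaw": 0},
  ],
)

```text
clock: 10.2
eef_pos: [646.2, -181.6, 112.5]
eef_rot: [3.142, 0.002, 2.79]
wrist_force: [1.6, -0.9, 4.1]
finger_gap: 1.0
finger_force: 2.2
```

arm_command(
  targets=[
    {"hand": -1,"x": 0,"y": 0,"z": 0.001,"yaw": 0},
    {"hand": -1,"x": 0,"y": 0,"z": 0.001,"yaw": 0},
    {"hand": -1,"x": 0,"y": 0,"z": 0.0005,"yaw": 0},
    {"hand": -1,"x": 0,"y": 0,"z": 0,"yaw": 0},
  ],
)

```text
clock: 10.6
eef_pos: [646.5, -181.7, 110.2]
eef_rot: [3.142, 0.002, 2.79]
wrist_force: [2.8, -0.9, 4.8]
finger_gap: 0.5
finger_force: 3.0
```

```bash
python3 - <<'E'
from h import *
a=shot("scene","scene4");b=np.load("pics/scene3.npy")
cv2.imwrite("pics/c4.png",cv2.convertScaleAbs(np.hstack([cv2.resize(i[150:250,220:320],(390,390),interpolation=2) for i in(b,a)]),alpha=2)[:,:,::-1])
E
```

```text
(no output)
```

View pics/c4.png

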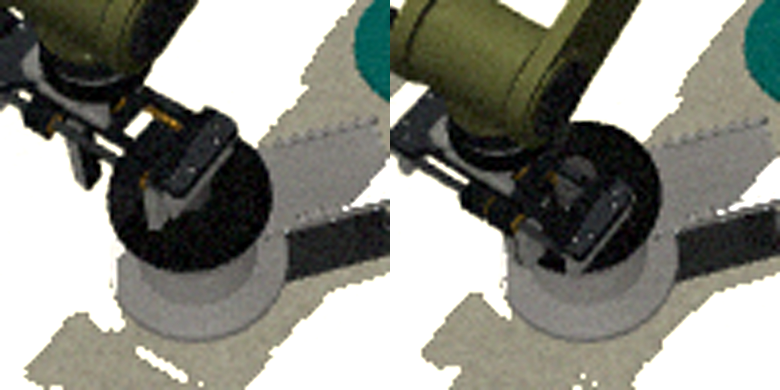

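In the right-hand panel the disc's rear edge has risen: its apparent height went from about 35 px to 39 px, which is roughly 12° of tip. The force held steady at 4.8 N. I'll press slightly further for margin, then release gently.

arm_command(
  targets=[
    {"hand": -1,"x": 0,"y": 0,"z": 0.0006,"yaw": 0},
    {"hand": -1,"x": 0,"y": 0,"z": 0,"yaw": 0},
    {"hand": -1,"x": 0,"y": 0,"z": -0.001,"yaw": 0},
    {"hand": -1,"x": 0,"y": 0,"z": -0.001,"yaw": 0},
    {"hand": -1,"x": 0,"y": 0,"z": -0.001,"yaw": 0},
    {"hand": -1,"x": 0,"y": 0,"z": -0.001,"yaw": 0},
    {"hand": -1,"x": 0,"y": 0,"z": -0.001,"yaw": 0},
    {"hand": -1,"x": 0,"y": 0,"z": -0.005,"yaw": 0},
    {"hand": -1,"x": 0,"y": 0,"z": -0.02,"yaw": 0},
    {"hand": -1,"x": 0,"y": 0,"z": -0.03,"yaw": 0},
  ],
)

```text
clock: 11.65
eef_pos: [645.1, -181.2, 168.1]
eef_rot: [-3.142, -0.003, 2.79]
wrist_force: [0.1, 0.5, 0.5]
finger_gap: -0.0
finger_force: 0.0
```

arm_command(
  targets=[
    {"hand": -1,"x": 0,"y": 0,"z": -0.04,"yaw": 0},
    {"hand": -1,"x": 0,"y": 0.04,"z": 0,"yaw": 0},
    {"hand": -1,"x": 0,"y": 0.04,"z": 0,"yaw": 0},
    {"hand": -1,"x": 0,"y": 0.04,"z": 0,"yaw": 0},
    {"hand": -1,"x": 0,"y": 0.04,"z": 0,"yaw": 0},
    {"hand": -1,"x": 0,"y": 0.04,"z": 0,"yaw": 0},
    {"hand": -1,"x": 0,"y": 0.04,"z": 0,"yaw": 0},
    {"hand": -1,"x": 0,"y": 0,"z": 0,"yaw": 0},
  ],
)

```text
clock: 12.45
eef_pos: [729.0, 48.8, 208.4]
eef_rot: [3.141, -0.001, 2.794]
wrist_force: [0.9, -0.2, 0.3]
finger_gap: 0.5
finger_force: 0.0
```

```bash
python3 - <<'E'
from h import *
m=[]
for n,(r,c) in {"scene":(150,220),"top":(130,330)}.items():
    a=shot(n,n+"5");m.append(cv2.resize(a[r:r+100,c:c+100],(390,390),interpolation=2))
    def P(p):
        k=get_calibration(n);q=np.linalg.inv(np.array(k["cam_to_world"]))@[*p,1];u=np.array(k["K"])@[q[0],-q[1],-q[2]];return u[:2]/u[2]
    print(n,"expected knob top, disc centre",P((583.5,-158.5,144)),P((583.5,-158.5,114)))
cv2.imwrite("pics/c5.png",cv2.convertScaleAbs(np.hstack(m),alpha=1.6)[:,:,::-1])
E
```

```text
scene expected knob top, disc centre [267.19936987 193.6721091 ] [267.89706279 198.74393894]
top expected knob top, disc centre [381.03883906 173.90306601] [379.67589586 175.87637936]
```

View pics/c5.png

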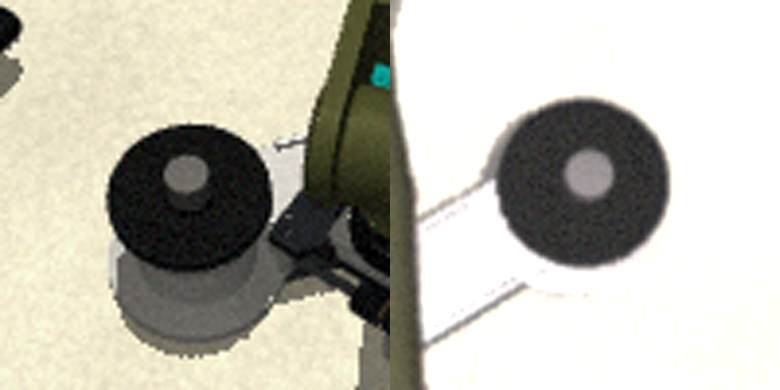

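In both views the deck is level and home: knob at scene (267.7,194.4) and top (381,174.5), as expected. Its outline is nearly as tall as in the tipped picture, so I'll measure the tip properly from the knob and the rear edge.

```bash
python3 - <<'E'
from h import *
k=get_calibration("scene");Ti=np.linalg.inv(np.array(k["cam_to_world"]));K=np.array(k["K"])
def P(p):
    q=Ti@np.r_[p,1];u=K@[q[0],-q[1],-q[2]];return u[:2]/u[2]
C=np.array([583.5,-158.5,90]);r=np.array([.939,-.344,0]);t=np.array([.344,.939,0])
def pt(a,b,h,th):  # radial a, tangential b, height above rim
    x=a-42;return C+r*(42+x*np.cos(th)+h*np.sin(th))+t*b+np.array([0,0,h*np.cos(th)-x*np.sin(th)])
g=np.linspace(0,2*np.pi,90)
for d in(0,6,9,12,15):
    th=np.radians(d);E=np.array([P(pt(65*np.cos(s),65*np.sin(s),24,th)) for s in g])
    print(d,"knobtop",P(pt(0,0,54,th)).round(1),"disc top/right/bottom",E[:,1].min().round(1),E[:,0].max().round(1),E[:,1].max().round(1))
for f in(4,5):
    a=cv2.GaussianBlur(np.load(f"pics/scene{f}.npy"),(3,3),0).max(2)
    m=(a<30)
    print(f,{c:(150+np.where(m[150:200,c])[0].min(initial=99)) for c in(264,268,272,276,280)},{rr:(270+np.where(m[rr,270:300])[0].max(initial=0)) for rr in(188,192,196,200,204)})
    kn=a[185:204,255:280]
    print([ (185+np.where((a[185:204,c]>34)&(a[185:204,c]<80))[0]).tolist() for c in (266,268,270)])
E
```

```text
0 knobtop [267.2 193.7] disc top/right/bottom 181.0 289.1 217.3
6 knobtop [265.9 194.3] disc top/right/bottom 179.9 288.4 218.1
9 knobtop [265.3 194.8] disc top/right/bottom 179.5 288.0 218.5
12 knobtop [264.6 195.2] disc top/right/bottom 179.1 287.6 218.9
15 knobtop [263.9 195.7] disc top/right/bottom 178.8 287.1 219.4
4 {264: np.int64(162), 268: np.int64(156), 272: np.int64(150), 276: np.int64(150), 280: np.int64(150)} {188: np.int64(284), 192: np.int64(287), 196: np.int64(288), 200: np.int64(288), 204: np.int64(288)}
[[], [], []]
5 {264: np.int64(183), 268: np.int64(183), 272: np.int64(183), 276: np.int64(184), 280: np.int64(186)} {188: np.int64(283), 192: np.int64(286), 196: np.int64(299), 200: np.int64(299), 204: np.int64(299)}
[[190, 191, 192, 193, 194, 195, 196, 197, 198, 199], [190, 191, 192, 193, 194, 195, 196, 197, 198, 199], [190, 191, 192, 193, 194, 195, 196, 197, 198]]
```

The scene view barely registers a tip in that direction, so this doesn't prove 6°. There is plenty of time, so I'll repeat the press on the side where the camera sees the tilt in profile, and measure it there.

arm_command(
  targets=[
    {"hand": -1,"x": 0.0072,"y": -0.0348,"z": 0,"yaw": 0},
    {"hand": -1,"x": 0.0072,"y": -0.0348,"z": 0,"yaw": 0},
    {"hand": -1,"x": 0.0072,"y": -0.0348,"z": 0,"yaw": 0},
    {"hand": -1,"x": 0.0072,"y": -0.0348,"z": 0,"yaw": 0},
    {"hand": -1,"x": 0.0072,"y": -0.0348,"z": 0,"yaw": 0},
    {"hand": -1,"x": 0.0072,"y": -0.0348,"z": 0,"yaw": 0},
    {"hand": -1,"x": 0.0072,"y": -0.0348,"z": 0,"yaw": 0},
    {"hand": -1,"x": 0.0072,"y": -0.0348,"z": 0,"yaw": 0},
    {"hand": -1,"x": 0.0072,"y": -0.0348,"z": 0,"yaw": 0},
    {"hand": -1,"x": 0,"y": 0,"z": 0,"yaw": 0},
  ],
)

```text
clock: 13.55
eef_pos: [557.2, -232.0, 209.4]
eef_rot: [-3.141, 0.0, 2.785]
wrist_force: [0.0, 0.0, -0.2]
finger_gap: 0.4
finger_force: 0.0
```

arm_command(
  targets=[
    {"hand": -1,"x": 0.0006,"y": 0.009,"z": 0,"yaw": 0},
    {"hand": -1,"x": 0,"y": 0,"z": 0.015,"yaw": 0},
    {"hand": -1,"x": 0,"y": 0,"z": 0.015,"yaw": 0},
    {"hand": -1,"x": 0,"y": 0,"z": 0.015,"yaw": 0},
    {"hand": -1,"x": 0,"y": 0,"z": 0.015,"yaw": 0},
    {"hand": -1,"x": 0,"y": 0,"z": 0.015,"yaw": 0},
    {"hand": -1,"x": 0,"y": 0,"z": 0.01,"yaw": 0},
    {"hand": -1,"x": 0,"y": 0,"z": 0.005,"yaw": 0},
    {"hand": -1,"x": 0,"y": 0,"z": 0,"yaw": 0},
    {"hand": -1,"x": 0,"y": 0,"z": 0,"yaw": 0},
  ],
)

```text
clock: 14.55
eef_pos: [562.6, -219.3, 119.4]
eef_rot: [-3.142, 0.001, 2.79]
wrist_force: [0.0, -0.0, -0.7]
finger_gap: 0.0
finger_force: 0.0
```

arm_command(
  targets=[
    {"hand": -1,"x": 0,"y": -0.0045,"z": 0,"yaw": 0},
    {"hand": -1,"x": 0,"y": 0,"z": 0.002,"yaw": 0},
    {"hand": -1,"x": 0,"y": 0,"z": 0.002,"yaw": 0},
    {"hand": -1,"x": 0,"y": 0,"z": 0.001,"yaw": 0},
    {"hand": -1,"x": 0,"y": 0,"z": 0,"yaw": 0},
  ],
)

```text
clock: 15.05
eef_pos: [560.7, -223.4, 113.7]
eef_rot: [3.142, -0.0, 2.79]
wrist_force: [-0.1, 0.6, 0.7]
finger_gap: 0.5
finger_force: 0.0
```

arm_command(
  targets=[
    {"hand": -1,"x": 0,"y": 0,"z": 0.001,"yaw": 0},
    {"hand": -1,"x": 0,"y": 0,"z": 0.001,"yaw": 0},
    {"hand": -1,"x": 0,"y": 0,"z": 0.001,"yaw": 0},
    {"hand": -1,"x": 0,"y": 0,"z": 0.001,"yaw": 0},
    {"hand": -1,"x": 0,"y": 0,"z": 0,"yaw": 0},
  ],
)

```text
clock: 15.55
eef_pos: [560.9, -223.7, 110.1]
eef_rot: [-3.141, 0.001, 2.79]
wrist_force: [-0.4, -1.6, 5.3]
finger_gap: 0.4
finger_force: 2.4
```

```bash
cat > tilt.py <<'E'
from h import *
import sys
f=sys.argv[1]
k=get_calibration("scene");Ti=np.linalg.inv(np.array(k["cam_to_world"]));K=np.array(k["K"])
def P(p):
    q=Ti@np.r_[p,1];u=K@[q[0],-q[1],-q[2]];return u[:2]/u[2]
C=np.array([583.5,-158.5,90]);r=-np.array([.344,.939,0])
for d in(0,6,9,12,15):
    th=np.radians(d);x=-42;print(d,P(C+r*(42+x*np.cos(th)+54*np.sin(th))+np.array([0,0,54*np.cos(th)-x*np.sin(th)])).round(1))
a=shot("scene",f)
m=[]
for i in(np.load("pics/scene5.npy"),a):
    m.append(cv2.resize(i[150:250,220:320],(390,390),interpolation=2))
    g=cv2.GaussianBlur(i,(3,3),0).max(2);w=((g>34)&(g<90)).astype(np.uint8)[182:206,252:282]
    n,l,s,c=cv2.connectedComponentsWithStats(w);print([(s[j].tolist(),(c[j]+[252,182]).round(1).tolist()) for j in range(1,n) if s[j,4]>25])
cv2.imwrite(f"pics/{f}c.png",cv2.convertScaleAbs(np.hstack(m),alpha=1.8)[:,:,::-1])
E
python3 tilt.py scene6
```

```text
0 [267.2 193.7]
6 [265.5 192. ]
9 [264.7 191.2]
12 [263.8 190.4]
15 [262.9 189.7]
[([0, 0, 30, 8, 30], [266.5, 183.6]), ([10, 8, 12, 10, 95], [267.4, 194.4])]
[([8, 6, 6, 9, 34], [262.6, 191.5])]
```

View pics/scene6c.png

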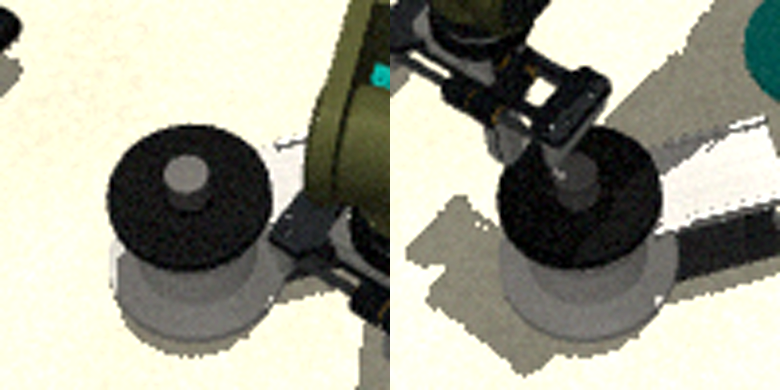

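arm_command(
  targets=[
    {"hand": -1,"x": 0,"y": 0,"z": 0.0007,"yaw": 0},
    {"hand": -1,"x": 0,"y": 0,"z": 0.0008,"yaw": 0},
    {"hand": -1,"x": 0,"y": 0,"z": 0,"yaw": 0},
  ],
)

```text
clock: 15.9
eef_pos: [560.8, -223.8, 108.6]
eef_rot: [-3.141, 0.001, 2.79]
wrist_force: [-0.5, -3.2, 5.3]
finger_gap: 0.0
finger_force: 3.1
```

```bash
cat > edge.py <<'E'
from h import *
import sys
if len(sys.argv)>1: shot("scene",sys.argv[1])
k=get_calibration("scene");Ti=np.linalg.inv(np.array(k["cam_to_world"]));K=np.array(k["K"])
def P(p):
    q=Ti@np.r_[p,1];u=K@[q[0],-q[1],-q[2]];return u[:2]/u[2]
C=np.array([583.5,-158.5,90]);t=np.array([.939,-.344,0]);r=-np.array([.344,.939,0])
def pt(a,b,h,th):
    x=a-42;return C+r*(42+x*np.cos(th)+h*np.sin(th))+t*b+np.array([0,0,h*np.cos(th)-x*np.sin(th)])
cols=(256,260,264,268,272,276,280);rows=(188,192,196,200,204,208,212)
def scan(img):
    return ([next((y for y in np.arange(206,230,.25) if cv2.getRectSubPix(img,(1,1),(float(c),float(y)))[0,0]>TH),0) for c in cols],
            [next((x for x in np.arange(276,300,.25) if cv2.getRectSubPix(img,(1,1),(float(x),float(y)))[0,0]>TH),0) for y in rows])
g=np.linspace(0,2*np.pi,120)
TH=100
for d in(0,6,9,12,15):
    E=np.array([P(pt(65*np.cos(s),65*np.sin(s),h,np.radians(d))) for s in g for h in(12,24)])
    m=np.full((400*1,640),255,np.uint8);cv2.fillConvexPoly(m,(cv2.convexHull(E.astype(np.float32))*256).round().astype(np.int32),0,cv2.LINE_AA,8)
    b,e=scan(m);print("pred",d,[float(v) for v in b],[float(v) for v in e])
TH=34
for f in("scene5","scene6","scene7","scene8"):
    try:a=cv2.GaussianBlur(np.load(f"pics/{f}.npy"),(3,3),0).max(2)
    except OSError:continue
    b,e=scan(a);print(f,[float(v) for v in b],[float(v) for v in e])
E
python3 edge.py scene7
```

```text
pred 0 [217.0, 218.5, 219.5, 219.75, 219.5, 218.25, 216.25] [285.75, 288.5, 289.5, 289.75, 289.5, 288.0, 285.25]
pred 6 [216.25, 217.5, 218.5, 218.25, 217.5, 216.0, 213.75] [286.25, 288.25, 289.0, 289.25, 288.25, 286.0, 282.25]
pred 9 [215.75, 217.25, 217.5, 217.5, 216.5, 214.75, 212.5] [286.25, 288.0, 288.75, 288.5, 287.25, 284.5, 280.5]
pred 12 [215.5, 216.5, 216.75, 216.25, 215.25, 213.5, 211.0] [286.25, 287.75, 288.25, 287.75, 286.25, 283.25, 278.5]
pred 15 [215.0, 215.75, 215.75, 215.25, 213.75, 212.25, 209.5] [286.0, 287.5, 287.75, 286.75, 284.75, 281.25, 276.25]
scene5 [216.75, 218.75, 219.75, 219.75, 219.5, 218.25, 216.5] [284.0, 286.75, 288.25, 288.75, 288.5, 287.5, 285.0]
scene6 [216.75, 218.25, 219.25, 219.25, 218.75, 217.75, 216.0] [285.0, 287.5, 288.25, 288.5, 288.5, 286.75, 284.75]
scene7 [216.5, 218.25, 219.0, 219.0, 218.5, 217.25, 215.25] [285.0, 287.5, 288.25, 288.5, 288.25, 286.5, 284.0]
```

Calibrated against the level image, the tilt is only about 3° so far. I'll press further in measured steps.

arm_command(
  targets=[
    {"hand": -1,"x": 0,"y": 0,"z": 0.0007,"yaw": 0},
    {"hand": -1,"x": 0,"y": 0,"z": 0.0008,"yaw": 0},
    {"hand": -1,"x": 0,"y": 0,"z": 0,"yaw": 0},
  ],
)

```text
clock: 16.25
eef_pos: [560.7, -223.9, 107.0]
eef_rot: [-3.141, 0.0, 2.79]
wrist_force: [-1.3, -4.8, 4.7]
finger_gap: 0.3
finger_force: 3.2
```

```bash
python3 edge.py scene8 | tail -1
```

```text
scene8 [216.25, 218.0, 218.75, 218.75, 218.0, 216.75, 215.0] [285.25, 287.5, 288.25, 288.25, 288.0, 286.25, 284.0]
```

The sideways force is growing, which means the fingertip is catching on the disc's outer edge. I'll back off, move 6 mm inward and press again.

arm_command(
  targets=[
    {"hand": -1,"x": 0,"y": 0,"z": -0.003,"yaw": 0},
    {"hand": -1,"x": 0,"y": 0,"z": -0.004,"yaw": 0},
    {"hand": -1,"x": 0,"y": 0,"z": -0.004,"yaw": 0},
    {"hand": -1,"x": 0,"y": 0.003,"z": 0,"yaw": 0},
    {"hand": -1,"x": 0,"y": 0.003,"z": 0,"yaw": 0},
    {"hand": -1,"x": 0,"y": 0,"z": 0.002,"yaw": 0},
    {"hand": -1,"x": 0,"y": 0,"z": 0.002,"yaw": 0},
    {"hand": -1,"x": 0,"y": 0,"z": 0,"yaw": 0},
  ],
)

```text
clock: 17.1
eef_pos: [562.8, -217.7, 113.6]
eef_rot: [3.141, -0.0, 2.79]
wrist_force: [-0.1, 0.9, -0.1]
finger_gap: 0.5
finger_force: 0.2
```

arm_command(
  targets=[
    {"hand": -1,"x": 0,"y": 0,"z": 0.001,"yaw": 0},
    {"hand": -1,"x": 0,"y": 0,"z": 0.001,"yaw": 0},
    {"hand": -1,"x": 0,"y": 0,"z": 0.0005,"yaw": 0},
    {"hand": -1,"x": 0,"y": 0,"z": 0,"yaw": 0},
  ],
)

```text
clock: 17.5
eef_pos: [563.0, -218.2, 111.8]
eef_rot: [-3.141, 0.001, 2.79]
wrist_force: [-0.6, -0.9, 5.2]
finger_gap: 0.1
finger_force: 2.3
```

```bash
python3 edge.py scene8 | tail -1
```

```text
scene8 [216.75, 218.25, 219.25, 219.25, 218.75, 217.5, 215.75] [285.0, 287.75, 288.5, 288.5, 288.5, 286.75, 284.5]
```

arm_command(
  targets=[
    {"hand": -1,"x": 0,"y": 0,"z": 0.001,"yaw": 0},
    {"hand": -1,"x": 0,"y": 0,"z": 0.001,"yaw": 0},
    {"hand": -1,"x": 0,"y": 0,"z": 0,"yaw": 0},
  ],
)

```text
clock: 17.85
eef_pos: [562.9, -218.3, 109.7]
eef_rot: [-3.141, 0.001, 2.79]
wrist_force: [-1.1, -2.9, 4.9]
finger_gap: 0.6
finger_force: 2.6
```

```bash
python3 edge.py scene8 | tail -1
```

```text
scene8 [216.5, 218.0, 218.75, 219.0, 218.25, 216.75, 215.25] [285.0, 287.5, 288.5, 288.25, 288.25, 286.25, 284.25]
```

```bash
python3 - <<'E'
from h import *
m=[]
for f in("scene5","scene8"):
    i=np.load(f"pics/{f}.npy")[170:240,235:305];m.append(cv2.resize(i,(400,400),interpolation=cv2.INTER_CUBIC))
x=np.hstack(m)/255.;cv2.imwrite("pics/c9.png",(255*np.clip(x*1.3,0,1)**.45).astype(np.uint8)[:,:,::-1])
E
```

```text
(no output)
```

View pics/c9.png

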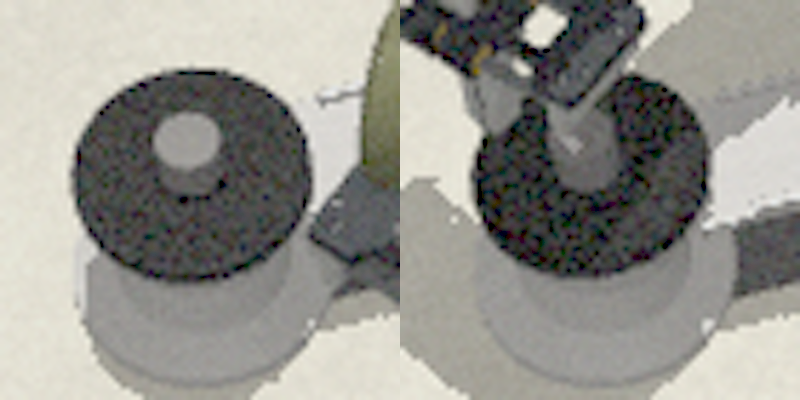

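The zoom shows the disc's lower edge up only about 1 px and the knob base (188,193) against (190,196) when level, so roughly 3°. The fingertip at (490,130) is riding the very edge. I'll go further inward.

arm_command(
  targets=[
    {"hand": -1,"x": 0,"y": 0,"z": -0.003,"yaw": 0},
    {"hand": -1,"x": 0,"y": 0,"z": -0.004,"yaw": 0},
    {"hand": -1,"x": 0,"y": 0.003,"z": 0,"yaw": 0},
    {"hand": -1,"x": 0,"y": 0.003,"z": 0,"yaw": 0},
    {"hand": -1,"x": 0,"y": 0,"z": 0.002,"yaw": 0},
    {"hand": -1,"x": 0,"y": 0,"z": 0.002,"yaw": 0},
    {"hand": -1,"x": 0,"y": 0,"z": 0.001,"yaw": 0},
    {"hand": -1,"x": 0,"y": 0,"z": 0,"yaw": 0},
  ],
)

```text
clock: 18.7
eef_pos: [565.1, -212.4, 111.6]
eef_rot: [-3.141, 0.001, 2.79]
wrist_force: [-1.1, -0.1, 4.6]
finger_gap: 0.5
finger_force: 2.2
```

arm_command(
  targets=[
    {"hand": -1,"x": 0,"y": 0,"z": 0.001,"yaw": 0},
    {"hand": -1,"x": 0,"y": 0,"z": 0.001,"yaw": 0},
    {"hand": -1,"x": 0,"y": 0,"z": 0,"yaw": 0},
  ],
)

```text
clock: 19.0
eef_pos: [565.2, -212.6, 109.8]
eef_rot: [-3.141, 0.001, 2.79]
wrist_force: [0.0, -1.9, 5.9]
finger_gap: 0.4
finger_force: 2.9
```

```bash
python3 edge.py scene8 | tail -1
```

```text
scene8 [216.25, 218.0, 218.75, 218.75, 218.0, 216.75, 214.75] [285.25, 287.75, 289.0, 288.25, 288.0, 286.25, 283.5]
```

arm_command(
  targets=[
    {"hand": -1,"x": 0,"y": 0,"z": 0.001,"yaw": 0},
    {"hand": -1,"x": 0,"y": 0,"z": 0.001,"yaw": 0},
    {"hand": -1,"x": 0,"y": 0,"z": 0,"yaw": 0},
  ],
)

```text
clock: 19.35
eef_pos: [565.1, -212.6, 107.7]
eef_rot: [-3.141, 0.001, 2.79]
wrist_force: [-0.4, -1.5, 5.1]
finger_gap: 0.7
finger_force: 2.7
```

```bash
python3 edge.py scene8 | tail -1
```

```text
scene8 [216.25, 217.75, 218.25, 218.0, 217.25, 215.75, 214.0] [285.5, 287.75, 288.75, 288.25, 287.5, 285.5, 282.5]
```

arm_command(
  targets=[
    {"hand": -1,"x": 0,"y": 0,"z": 0.001,"yaw": 0},
    {"hand": -1,"x": 0,"y": 0,"z": 0.001,"yaw": 0},
    {"hand": -1,"x": 0,"y": 0,"z": 0,"yaw": 0},
  ],
)

```text
clock: 19.7
eef_pos: [565.1, -212.3, 105.6]
eef_rot: [3.142, 0.001, 2.79]
wrist_force: [-0.3, 0.4, 4.5]
finger_gap: 0.7
finger_force: 2.2
```

```bash
python3 edge.py scene8 | tail -1
```

```text
scene8 [216.0, 217.5, 217.75, 217.5, 216.5, 215.0, 212.75] [286.0, 288.0, 288.5, 288.0, 287.0, 284.75, 281.0]
```

The edges now give about 8.5–9° of tip. I'll press one more millimetre, hold it, then release gently and retreat.

arm_command(
  targets=[
    {"hand": -1,"x": 0,"y": 0,"z": 0.001,"yaw": 0},
    {"hand": -1,"x": 0,"y": 0,"z": 0,"yaw": 0},
    {"hand": -1,"x": 0,"y": 0,"z": 0,"yaw": 0},
  ],
)

```text
clock: 20.05
eef_pos: [565.1, -212.1, 104.6]
eef_rot: [3.141, 0.001, 2.79]
wrist_force: [1.3, 1.3, 4.8]
finger_gap: 0.6
finger_force: 2.2
```

```bash
python3 edge.py scene8 | tail -1
```

```text
scene8 [215.75, 217.25, 217.5, 217.0, 215.75, 214.5, 212.0] [286.0, 288.0, 288.5, 287.75, 287.0, 284.5, 280.0]
```

arm_command(
  targets=[
    {"hand": -1,"x": 0,"y": 0,"z": -0.002,"yaw": 0},
    {"hand": -1,"x": 0,"y": 0,"z": -0.002,"yaw": 0},
    {"hand": -1,"x": 0,"y": 0,"z": -0.002,"yaw": 0},
    {"hand": -1,"x": 0,"y": 0,"z": -0.002,"yaw": 0},
    {"hand": -1,"x": 0,"y": 0,"z": -0.002,"yaw": 0},
    {"hand": -1,"x": 0,"y": 0,"z": -0.004,"yaw": 0},
    {"hand": -1,"x": 0,"y": 0,"z": -0.02,"yaw": 0},
    {"hand": -1,"x": 0,"y": 0,"z": -0.03,"yaw": 0},
    {"hand": -1,"x": 0,"y": 0,"z": -0.04,"yaw": 0},
    {"hand": -1,"x": 0,"y": 0,"z": 0,"yaw": 0},
  ],
)

```text
clock: 21.1
eef_pos: [566.5, -212.8, 214.1]
eef_rot: [-3.141, 0.008, 2.79]
wrist_force: [0.1, 0.9, -0.6]
finger_gap: 0.5
finger_force: 0.0
```

arm_command(
  targets=[
    {"hand": -1,"x": -0.01,"y": 0.035,"z": 0,"yaw": 0},
    {"hand": -1,"x": -0.01,"y": 0.035,"z": 0,"yaw": 0},
    {"hand": -1,"x": -0.01,"y": 0.035,"z": 0,"yaw": 0},
    {"hand": -1,"x": -0.01,"y": 0.035,"z": 0,"yaw": 0},
    {"hand": -1,"x": -0.01,"y": 0.035,"z": 0,"yaw": 0},
    {"hand": -1,"x": -0.01,"y": 0.035,"z": 0,"yaw": 0},
    {"hand": -1,"x": -0.01,"y": 0.035,"z": 0,"yaw": 0},
    {"hand": -1,"x": 0,"y": 0.035,"z": 0,"yaw": 0},
    {"hand": -1,"x": 0,"y": 0.035,"z": 0,"yaw": 0},
    {"hand": -1,"x": 0,"y": 0,"z": 0,"yaw": 0},
  ],
)

```text
clock: 22.1
eef_pos: [739.5, 63.8, 206.9]
eef_rot: [3.142, -0.001, 2.794]
wrist_force: [0.7, -0.4, -0.6]
finger_gap: 0.4
finger_force: 0.0
```

```bash
python3 edge.py scene8 | tail -1; python3 - <<'E'
from h import *
for n,f,(r0,r1,c0,c1) in(("top","top5",(160,190,368,394)),("top",None,(160,190,368,394)),("scene","scene5",(186,202,258,278)),("scene",None,(186,202,258,278))):
    a=np.load(f"pics/{f}.npy") if f else camera(n)
    g=cv2.GaussianBlur(a,(3,3),0).max(2)[r0:r1,c0:c1];th,m=cv2.threshold(g,0,255,8);k,l,s,c=cv2.connectedComponentsWithStats(m);i=1+s[1:,4].argmax();print(n,f,c[i]+[c0,r0],s[i,4])
E
```

```text
scene8 [216.75, 218.75, 219.5, 220.0, 219.5, 218.25, 216.25] [284.25, 286.75, 288.0, 288.75, 288.5, 287.25, 285.0]
top top5 [380.528 174.28 ] 125
top None [380.6097561 174.3902439] 123
scene scene5 [267.13793103 194.27586207] 87
scene None [267.13793103 194.27586207] 87
```

The tip reached about 10°, and the deck is back to its level, home outline (edges within 0.25 px, knob within 0.15 px). The arm is clear, so I'm handing in.

```bash
python3 -c "
from cell import manip
print(manip.sign_off())"
```

```text
the job is handed in; nothing more can be done
None
```

I seated the deck in the cup, tipped it about 10° (measured from the camera images), and it settled back level and fully home; I handed the job in at about 22 s with the arm clear, after repeated presses because the early ones measured only about 3–4° or could not be measured.

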